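# Snug a compass case in the ratchet vice

## Robot

A 6-joint arm with a two-finger parallel gripper is mounted at the origin on the work surface. World frame = base frame: x ahead of the robot, y to its left, z up, the work surface at z = 0. Lengths are in m, angles in rad, forces in N, time in s.
With the tool pointing down it reaches from about 0.35 to 0.775 m from the base axis. Payload 7.3 kg.
Tool frame: the origin (TCP) lies on the centre line of the jaws, within the pads' length; the fingertips stand 11 mm ahead of it and the grasp point (between the pads) lies 8 mm behind it; z points along the fingers, y is the direction in which the jaws open and shut (so a half turn about z gives the same grasp; the last joint's range is limited). The gripper opens to 92 mm and grips with 3 to 60 N. Pads are 19 mm wide; open, the fingers measure 130 mm over their backs; the gripper's body (75 mm by 190 mm) begins 47 mm behind the grasp point.
Start: joints at [-1.403, 0.342, 1.524, -0, 1.275, -0.146], TCP at [0.162, -0.499, 0.238] pointing down, gripper open.
Joint ranges: [-2.53, 2.53], [-0.77, 2.02], [0.04, 2.7], [-1, 4.14], [0.28, 2.66], [-3.11, 3.11]. Speed limits (rad/s): [2.57, 2.57, 3.14, 3.14, 3.14, 3.14].

## Interface

Orientations are given as [roll, pitch, yaw] about the fixed x, y, z axes, in that order (R = Rz(yaw) Ry(pitch) Rx(roll)).
In Python, from cell import robot gives the robot as it stands.
- The arm moves only by the tool jog_arm, never from a script. Its argument "deltas" is one flat list of numbers, 6 for each row, row after row: the shift along the world's x, y, z in units of 0.1 m (1.0 is 0.1 m), then the turn, a rotation vector about the world's x, y, z in units of 90 degrees (1.0 is 90 degrees). A call has 1 to 5 rows; each row is the pose to reach, as a shift and turn from the pose commanded when the call began; what a row does not reach only later rows make up. A row lasts 1/12 s, in which the tool goes at most 41.7 mm and 7.16 degrees, less where a joint would pass 70% of its speed; a pose out of reach is approached as far as the arm can. A call with a number of a shift or a turn outside -1 to 1 is refused whole. A call with a gripper value outside its range is refused whole. "claw" is the opening, from 0 (shut) to 1 (fully open), set as the call begins (left out, the last holds). The fingers move at their own pace and stop on an object; "newtons" is the grip in N (left out, the last holds). Time passes only in rows, so rows that repeat a pose let the fingers close. It gives the time, the measured TCP pose, the force and the opening at its end, in the units of the state.
- robot.observe(): the state, without advancing time (a new reading comes with each control period).
- robot.read_camera(name): name is "scene" or "side" or "wrist"; returns the picture (384x512x3 uint8, red, green, blue); there is no depth.
- robot.camera_params(name): a dict with "fx", "fy", "cx", "cy" (pixels), "R" (3x3) and "t" (3): a world point X has camera coordinates R X + t. Camera axes: x right, y down, z forward; pixel columns grow to the right and rows downward; lengths in m; the calibration is good to about 2 mm. A picture is of the moment at which its call begins: read the wrist's pose just before it. camera_params takes no time and is no camera call; for the wrist camera it gives the pose at the moment of the call.
- robot.hand_in(): hands the job in, once; it reports no verdict.
The state is a dict: "time": time; "qpos": joint angles; "qvel": joint speeds; "joint_efforts": joint torques, N m; "tool_pos": TCP position; "tool_rot": TCP orientation; "contact_force": force on the tool from outside, world axes, zero at the start; "torque": the same for the moment, N m; "opening": finger opening in m.
Only numpy, scipy, OpenCV 4.12 (cv2) and the standard library are available. Lean on these libraries where they do the work, as an engineer would, in place of code of your own. Each camera call takes 0.05 s, during which the arm holds its last target. There are 200 camera calls.

## Task

Stand the mahogany compass case flat on the bed of the green vice, squarely between its two cork-faced jaws, and let go of it. Then close the vice with short back-and-forth swings of its red-knobbed ratchet lever, moving the jaw only by that lever, until the case is gripped snugly at about 15 N; stop as you feel the pull rise, for beyond 30 N the old wood is crushed. Let go of the lever when done and leave the block, magnet, loupe and loose ring on the counter undisturbed.

Things in the scene. Friction and masses are not known exactly. Their poses are not given: they have to be found in the camera images.
- vise: Green cast vice, screwed to the counter; origin on the counter under the vertical axis of its clamp bolt, z up. Its bed is a plate 84 mm wide (x -42 to 42), y from -200 to 40, top at z = 16. The bolt housing (66 x 70 mm, 56 mm high) stands at the origin, the brass ratchet wheel on it. The moving jaw comes out of the housing and closes along -y towards the fixed jaw.
- fixed_jaw (a point): Nominal front of the fixed jaw's cork facing, at y = -162, z = 30 mm in the vise frame. The facing is worn: it lies 0 to 5 mm further back (-y) than this point, which is not measured. Both jaws are 60 mm wide (x) and reach up to z = 45; the space between them is open at both x sides.
- jaw_face (a point): Centre of the cork front of the moving jaw, unloaded, z = 30 mm in the vise frame; at the start 75 to 96 mm from point fixed_jaw. It moves along the vise's -y, 15 mm per radian of bolt turn. The cork pad is sprung: it yields 1 mm for each 5 N of clamping force, while this point goes on with the jaw.
- bolt (a point): The clamp bolt's vertical axis, at the ratchet wheel, 62 mm above the counter. Its 20 teeth are driven by the lever's pawl; its friction holds it wherever it is left. It takes 0.42 N m to turn, about 4.5 N at the knob while moving, plus 0.16 N at the knob for each N of clamping force (about 6.8 N in all at 15 N). When the hand halts, the pull ebbs by some 1 N.
- lever (a joint): Ratchet lever on the bolt, in rad: 0 when it points along the vise's +y, growing clockwise seen from above, the tightening way. Two steel stop pins limit it to -0.6 to 0.6. Swung clockwise it first moves freely, up to 0.31 rad, until the pawl catches a tooth, then turns the bolt with it; swung back anticlockwise it clicks over freely and the bolt stays.
- knob (a point): Centre of the red upright round knob at the end of the lever, 95 mm from the bolt's axis and 100 mm above the counter. The knob spins freely on its spindle, so the grip need not turn with the lever. Diameter 20 mm, from z = 78 to z = 122; under it the lever bar, top at z = 78; the stop pins reach z = 79.
- case_center (a point): Centre of the closed mahogany compass case, 50 mm (its x) by 60 mm (its y) by 30 mm high, 140 g, lying flat with a small white dial in its lid. In the vice its 60 mm length lies between the jaws (its y along the vise's y, either way round).
- iron_block: Black cast iron bench block 60 x 60 x 35 mm, origin under its centre. Not to be disturbed.
- magnet: Bar magnet 90 x 16 x 12 mm, one half red, origin under its centre. Not to be disturbed.
- loupe: Brass eyeglass loupe, 38 mm across, 30 mm high, origin under its centre. Not to be disturbed.
- gimbal_ring: Brass gimbal ring lying flat, 84 mm outside, 10 mm high, origin under its centre. Not to be disturbed.
Things that resemble listed ones, but are neither listed nor needed, are in the scene too. Of the things that look like the part that bears case_center, take the one that is farthest to the robot's left at the start.

How it is judged:
On the way, in this order (a step that is already met when the one before it is completed fails the run):
1. the case stands on the bed between the open jaws, let go (z of case_center in the frame of vise between 0.028 and 0.034 m and x of case_center in the frame of vise between -0.015 and 0.015 m and y of case_center in the frame of vise between -0.145 and -0.08 m and angle between the y axis of case_center and the y axis of vise, either way round below 0.25 rad and contact force between the fingers and case below 0.05 N and contact force between pad and case below 4 N), for 0.2 s.
2. the jaws grip the case (contact force between pad and case above 8 N), for 0.2 s.
At the end, for the whole second after the job is handed in: The case lies flat on the vice bed (within 3 mm), square between the jaws (within 0.08 rad), within 18 mm of the middle of their width, against the fixed jaw, clamped with 8 to 24 N, at rest; nothing touched by the robot (contact force between pad and case between 8 and 24 N and z of case_center in the frame of vise between 0.028 and 0.034 m and x of case_center in the frame of vise between -0.018 and 0.018 m and y of case_center in the frame of vise between -0.145 and -0.125 m and angle between the y axis of case_center and the y axis of vise, either way round below 0.08 rad and angle between case_center's own z axis and vertical below 0.08 rad and linear speed of case below 0.02 m/s).
It fails at once if the case is crushed: clamped with more than 32 N (contact force between pad and case above 32 N).
It fails at once if the moving jaw is pushed by the robot instead of by the lever (more than 8 N) (contact force between any of the fingers, the arm and jaw above 8 N).
It fails at once if a bystander on the counter is moved by more than 20 mm (distance of any of iron_block, magnet, loupe, gimbal_ring from where it was at the start of the episode above 0.02 m).
It also fails if it takes over 72 s, if anything falls off the work surface, if the arm or the gripper's body presses on something with over 40 N, if the wrist force passes 120 N, or if a joint passes its speed limit or range.

## Working session

There is one attempt and no reset: what is moved stays moved. The work goes in short steps, Python scripts to look and compute and a tool call to move; the robot and the scene stay as the last step left them, time stands still between calls to the robot, and variables do not carry over. Pictures are saved under pics/ and viewed, about 8 in all and at most 12, crops included, and the job is handed in when it is done.

Besides the shell and the picture viewer there is one more tool, called after "Call:" as name(argument=value, ...), one argument or row to a line, values as JSON. jog_arm: Moves the arm, as the interface text tells. Its arguments: {"type":"object","properties":{"deltas":{"type":"array","items":{"type":"number"}},"claw":{"type":"number"},"newtons":{"type":"number"}},"required":["deltas"]}

```bash
mkdir -p pics; ls
cat > h.py <<'E'
import numpy as np, cv2
from cell import robot
def snap(n,f,crop=None,k=1):
    p=robot.camera_params(n); im=robot.read_camera(n)[:,:,::-1]
    if crop: im=im[crop[1]:crop[3],crop[0]:crop[2]]
    if k!=1: im=cv2.resize(im,None,fx=k,fy=k,interpolation=cv2.INTER_CUBIC)
    cv2.imwrite('pics/'+f,im); return p
def ray(p,u,v,z):
    R=np.array(p['R']);t=np.array(p['t']);c=-R.T@t
    d=R.T@np.array([(u-p['cx'])/p['fx'],(v-p['cy'])/p['fy'],1]); return c+d*(z-c[2])/d[2]
def proj(p,X):
    c=np.array(p['R'])@np.array(X)+np.array(p['t']); return p['fx']*c[0]/c[2]+p['cx'],p['fy']*c[1]/c[2]+p['cy']
E
python3 - <<'E'
from h import *
for n in ['scene','side']: p=snap(n,n+'0.png'); print(n,-np.array(p['R']).T@p['t'])
a=cv2.imread('pics/scene0.png');b=cv2.imread('pics/side0.png')
cv2.imwrite('pics/both.png',cv2.resize(np.hstack([a,b]),None,fx=.78,fy=.78))
print(robot.observe())
E
```

```text
pics
scene [1.08671851 0.26268692 0.66976848]
side [0.21699642 0.68108378 0.6426467 ]
{'time': 0.1, 'qpos': array([-1.40299560e+00,  3.42646726e-01,  1.52492716e+00, -1.72216494e-06,
        1.27541491e+00, -1.45994043e-01]), 'qvel': array([-0.00132285, -0.00134995, -0.00150333, -0.00029246,  0.00050423,
        0.00142313]), 'joint_efforts': array([ 1.70892075e-03, -4.32004130e+01, -2.44694120e+01,  7.18803238e-02,
        5.26112714e-02, -4.83172892e-05]), 'tool_pos': array([ 0.16201553, -0.49900162,  0.23711576]), 'tool_rot': array([-3.14021113e+00, -2.01474971e-04,  3.13795131e-01]), 'contact_force': array([-0.01817044, -0.08268695, -0.29639658]), 'torque': array([ 0.04415413, -0.03077006,  0.03470793]), 'opening': 0.0920162349368436}
```

View pics/scene0.png

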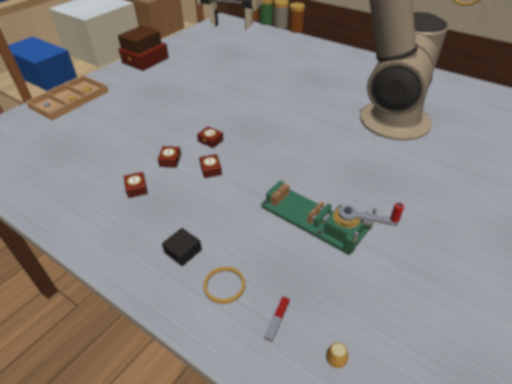

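View side.

The scene view shows four small red-brown cases with dials at about (210,136), (170,156), (210,165) and (135,184). The vice is near (320,215), with its knob at (398,212). Two larger brown boxes stand at (142,45). Next is the side view and the candidates' positions.

Run:
```python
from h import *
p=robot.camera_params('scene')
for n,u,v,z in [('A',210,132,.03),('B',170,152,.03),('C',210,161,.03),('D',135,180,.03),('big',142,45,.05),('base',397,120,0),('bolt',348,212,.062),('knob',398,212,.1),('fj',280,192,.045),('block',182,240,.035),('ring',225,285,0),('mag',278,318,.01),('loupe',338,355,.02)]:
    print(n,ray(p,u,v,z).round(3))
a=cv2.imread('pics/side0.png'); print(robot.camera_params('side'))
cv2.imwrite('pics/side0b.png',cv2.resize(a,None,fx=1.5,fy=1.5,interpolation=cv2.INTER_CUBIC))
```

```text
A [ 0.409 -0.397  0.03 ]
B [ 0.542 -0.424  0.03 ]
C [ 0.51  -0.311  0.03 ]
D [ 0.674 -0.415  0.03 ]
big [ 0.134 -0.973  0.05 ]
base [-0.004  0.006  0.   ]
bolt [0.502 0.077 0.062]
knob [0.481 0.172 0.1  ]
fj [ 0.518 -0.087  0.045]
block [ 0.751 -0.181  0.035]
ring [ 0.769 -0.053  0.   ]
mag [0.773 0.077 0.01 ]
loupe [0.777 0.201 0.02 ]
{'fx': 382.9409774079992, 'fy': 382.9409774079992, 'cx': 254.33008862287488, 'cy': 188.34693693487952, 'R': array([[-9.05185812e-01, -4.25015758e-01, -5.02172408e-04],
       [-2.23640146e-01,  4.77306149e-01, -8.49802286e-01],
       [ 3.61419052e-01, -7.69116666e-01, -5.27101340e-01]]), 't': array([0.48621613, 0.26956627, 0.78414618])}
```

View pics/side0b.png

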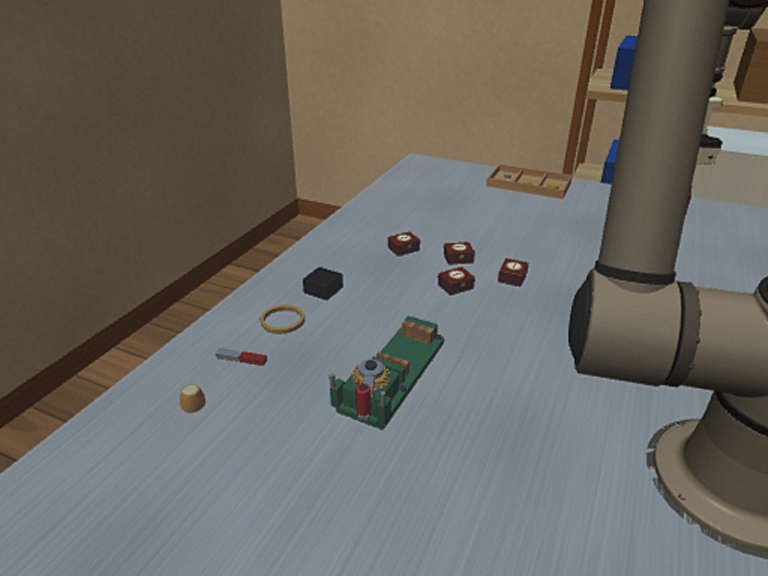

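The candidates by world y are C (210,161) at -0.31, A (210,132) at -0.40, D (135,180) at -0.415 and B (170,152) at -0.42. The two stacked boxes at (142,45) are too big. The farthest to the robot's left is C, at about (0.51,-0.31). I'll move over it and check with the wrist camera.

Call:
jog_arm(
  deltas=[0.3,0.15,0,0,0,0,0.6,0.3,0,0,0,0,0.9,0.45,0,0,0,0],
  claw=1,
)

```text
time: 0.35
tool_pos: [0.2526, -0.4537, 0.2373]
tool_rot: [-3.141, -0.0, 0.312]
contact_force: [0.5, -0.5, 1.3]
opening: 0.0918
```

Call:
jog_arm(
  deltas=[0.3,0.15,0,0,0,0,0.6,0.3,0,0,0,0,0.9,0.45,0,0,0,0],
)

```text
time: 0.6
tool_pos: [0.3433, -0.4083, 0.2374]
tool_rot: [-3.141, 0.0, 0.314]
contact_force: [-0.3, -0.8, 0.7]
opening: 0.0917
```

Call:
jog_arm(
  deltas=[0.3,0.15,0,0,0,0,0.6,0.3,0,0,0,0,0.9,0.45,0,0,0,0],
)

```text
time: 0.85
tool_pos: [0.4333, -0.3632, 0.2374]
tool_rot: [-3.141, 0.0, 0.314]
contact_force: [0.0, -1.6, 0.9]
opening: 0.0916
```

Call:
jog_arm(
  deltas=[0.3,0.15,0,0,0,0,0.6,0.3,0,0,0,0,0.78,0.53,0,0,0,0,0.78,0.53,0,0,0,0],
)

```text
time: 1.18
tool_pos: [0.5131, -0.3072, 0.2368]
tool_rot: [-3.139, -0.001, 0.318]
contact_force: [-0.5, 0.3, 0.2]
opening: 0.0917
```

Run:
```python
from h import *
s=robot.observe(); print(s['time'],s['tool_pos'],s['tool_rot'],s['contact_force'])
p=snap('wrist','w1.png',k=1.5); print(p)
```

```text
1.1833 [ 0.51309593 -0.3072007   0.23683802] [-3.13927705e+00 -9.70408579e-04  3.18480395e-01] [-0.5425976   0.34799405  0.16679796]
{'fx': 341.2308623464437, 'fy': 341.2308623464437, 'cx': 252.16304497555032, 'cy': 193.72408983703448, 'R': array([[ 0.31186602, -0.95012555, -0.00100824],
       [-0.92057032, -0.30242719,  0.24716003],
       [-0.23513798, -0.07615265, -0.96897415]]), 't': array([-0.44933487,  0.3488686 ,  0.48506978])}
```

View pics/w1.png

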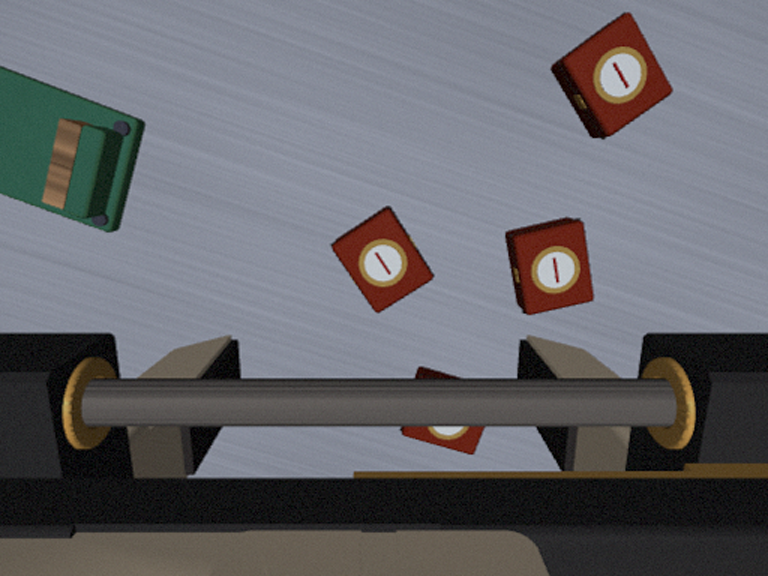

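The wrist view shows C as the leftmost case, centred near (382,260), with lid corners at (388,207), (433,275), (379,311) and (332,243). The fixed-jaw end of the vice is at the upper left. I'll compute C's pose and a rough vice pose.

Run:
```python
from h import *
p=robot.camera_params('wrist')
c=np.array([ray(p,u/1.5,v/1.5,.03)[:2] for u,v in [(388,207),(433,275),(379,311),(332,243)]])
print(c.round(4),'ctr',c.mean(0).round(4))
for i in range(4):
    d=c[(i+1)%4]-c[i]; print('edge',np.linalg.norm(d).round(4),np.degrees(np.arctan2(d[1],d[0])).round(1))
b=np.array([ray(p,u/1.5,v/1.5,.016)[:2] for u,v in [(145,121),(116,232)]]); d=b[1]-b[0]; print('bed',b,np.linalg.norm(d),np.arctan2(d[1],d[0]))
print('other cases',[ray(p,u/1.5,v/1.5,.03)[:2].round(3) for u,v in [(612,75),(550,268),(445,420)]])
```

```text
[[ 0.5459 -0.3023]
 [ 0.5106 -0.3476]
 [ 0.4735 -0.3196]
 [ 0.5102 -0.2731]] ctr [ 0.51   -0.3107]
edge 0.0574 -127.9
edge 0.0465 143.0
edge 0.0592 51.7
edge 0.0461 -39.3
bed [[ 0.54832626 -0.12691233]
 [ 0.46690187 -0.12255508]] 0.08154088828650743 3.0881308209308935
other cases [array([ 0.671, -0.413]), array([ 0.541, -0.424]), array([ 0.407, -0.394])]
```

C is at (0.510,-0.311) with its long axis at about 52° in the world. The vice yaw is about -3°. I'll turn the hand by +34° and descend.

Call:
jog_arm(
  deltas=[0,0,-0.2,0,0,0.075,0,0,-0.4,0,0,0.15,0,0,-0.6,0,0,0.225,0,0,-0.8,0,0,0.3,0,0,-1.0,0,0,0.376],
  claw=0.8,
)

```text
time: 1.65
tool_pos: [0.509, -0.3122, 0.1367]
tool_rot: [-3.141, 0.0, 0.909]
contact_force: [0.4, 0.6, -0.4]
opening: 0.0736
```

Call:
jog_arm(
  deltas=[0,0,0,0,0,0,0,0,0,0,0,0,0,0,0,0,0,0],
)

```text
time: 1.9
tool_pos: [0.5102, -0.3123, 0.1389]
tool_rot: [3.14, 0.0, 0.9]
contact_force: [0.7, 0.2, 0.4]
opening: 0.0734
```

Run:
```python
from h import *
s=robot.observe(); print(s['time'],s['tool_pos'],s['tool_rot'],s['contact_force'],s['opening'])
p=snap('wrist','w2.png',k=1.5); print(proj(p,[.51,-.311,.03]))
```

```text
1.9 [ 0.51015304 -0.31230561  0.13891307] [3.13993068e+00 1.27425792e-04 9.00145083e-01] [0.68879175 0.19202615 0.40012034] 0.07340816415026563
(np.float64(253.15213393468696), np.float64(195.2334507142233))
```

View pics/w2.png

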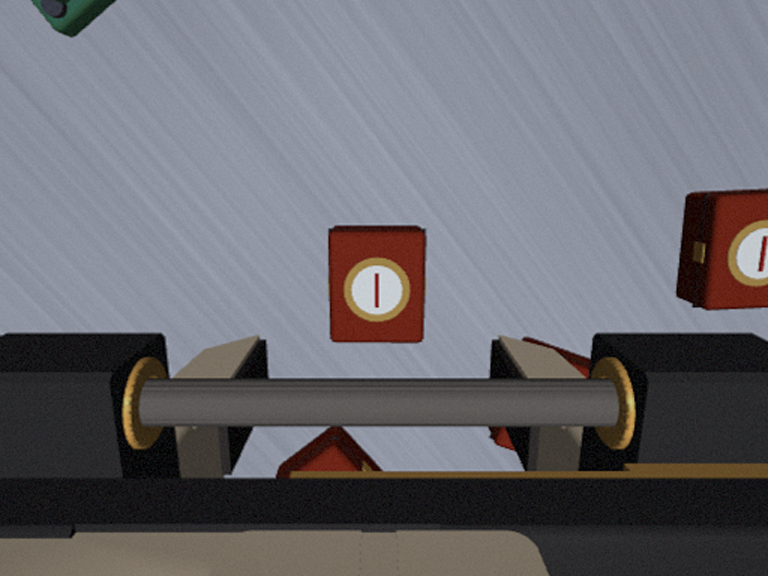

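Case and fingers line up (case centre (377,285), hand centre column 378). I'll go down and grasp.

Call:
jog_arm(
  deltas=[0,0,-0.3,0,0,0,0,0,-0.6,0,0,0,0,0,-0.9,0,0,0],
)

```text
time: 2.2
tool_pos: [0.5111, -0.3124, 0.049]
tool_rot: [3.137, 0.0, 0.902]
contact_force: [0.1, 0.3, -0.4]
opening: 0.0733
```

Call:
jog_arm(
  deltas=[0,0,-0.15,0,0,0,0,0,-0.25,0,0,0,0,0,-0.33,0,0,0,0,0,-0.33,0,0,0],
)

```text
time: 2.53
tool_pos: [0.5101, -0.3115, 0.0144]
tool_rot: [-3.141, 0.0, 0.904]
contact_force: [-1.4, 1.0, 0.3]
opening: 0.0732
```

Call:
jog_arm(
  deltas=[0,0,0,0,0,0,0,0,0,0,0,0,0,0,0,0,0,0,0,0,0,0,0,0,0,0,0,0,0,0],
  claw=0.4,
  newtons=20,
)

```text
time: 2.95
tool_pos: [0.5105, -0.3117, 0.0157]
tool_rot: [3.14, 0.0, 0.904]
contact_force: [-1.0, 0.6, 4.9]
opening: 0.0496
```

Call:
jog_arm(
  deltas=[0,0,0.3,0,0,0,0,0,0.6,0,0,0,0,0,0.9,0,0,0],
)

```text
time: 3.2
tool_pos: [0.5096, -0.3109, 0.1053]
tool_rot: [-3.14, -0.0, 0.904]
contact_force: [1.1, -0.2, -2.3]
opening: 0.0499
```

Call:
jog_arm(
  deltas=[0,0.2,0.2,0,0,0.075,0,0.4,0.4,0,0,0.15,0,0.6,0.6,0,0,0.225,0,0.6,0.8,0,0,0.3,0,0.6,0.9,0,0,0.39],
)

```text
time: 3.62
tool_pos: [0.5107, -0.2505, 0.1975]
tool_rot: [3.139, 0.002, 1.508]
contact_force: [0.8, -0.7, -1.9]
opening: 0.0497
```

Run:
```python
from h import *
s=robot.observe(); print(s['time'],s['tool_pos'],s['tool_rot'],s['contact_force'],s['opening'])
p=snap('wrist','w3.png',k=1.5); np.save('w3.npy',p,allow_pickle=True)
```

```text
3.6167 [ 0.51073895 -0.25047029  0.19749863] [3.13869807e+00 1.50392391e-03 1.50813838e+00] [ 0.84811532 -0.72943175 -1.86007978] 0.04973081421316961
```

View pics/w3.png

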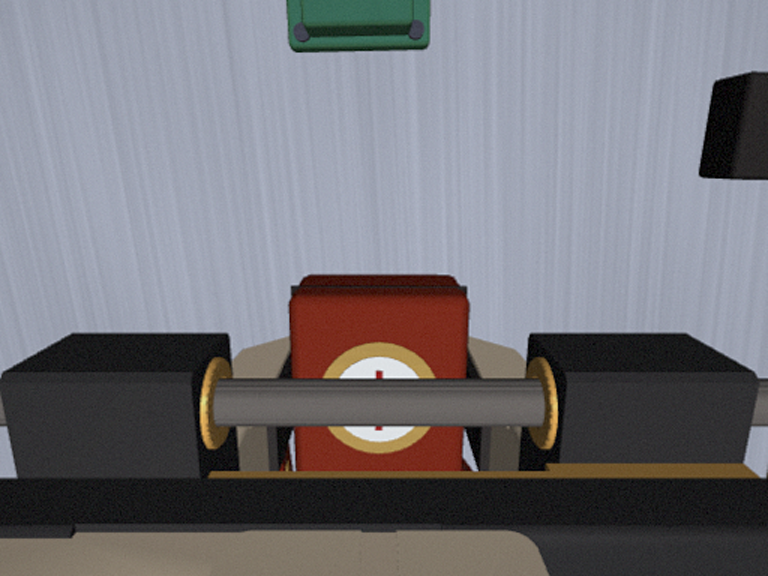

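The case is held, with an opening of 49.7 mm. The vice end is at the top, with its edge nearly horizontal, so the yaw is close. I'll raise and advance for a full view of the vice.

Call:
jog_arm(
  deltas=[0,0.3,0.3,0,0,0,0,0.6,0.6,0,0,0,0,0.9,0.8,0,0,0,0,1.0,0.8,0,0,0,0,1.0,0.8,0,0,0],
)

```text
time: 4.08
tool_pos: [0.5103, -0.1493, 0.2754]
tool_rot: [3.14, 0.0, 1.501]
contact_force: [1.6, -0.6, -2.3]
opening: 0.05
```

Call:
jog_arm(
  deltas=[0,0,0,0,0,0,0,0,0,0,0,0],
)

```text
time: 4.25
tool_pos: [0.5095, -0.1521, 0.2731]
tool_rot: [-3.139, -0.0, 1.499]
contact_force: [-0.7, 1.1, -2.3]
opening: 0.05
```

Run:
```python
from h import *
s=robot.observe(); print(s['time'],s['tool_pos'],s['tool_rot'],s['contact_force'],s['opening'])
p=snap('wrist','w4.png',k=1.5); np.save('w4.npy',p,allow_pickle=True)
```

```text
4.25 [ 0.50951796 -0.15214239  0.27310994] [-3.13901860e+00 -3.88512486e-04  1.49903722e+00] [-0.65720829  1.0681891  -2.29165816] 0.050026573999131005
```

View pics/w4.png

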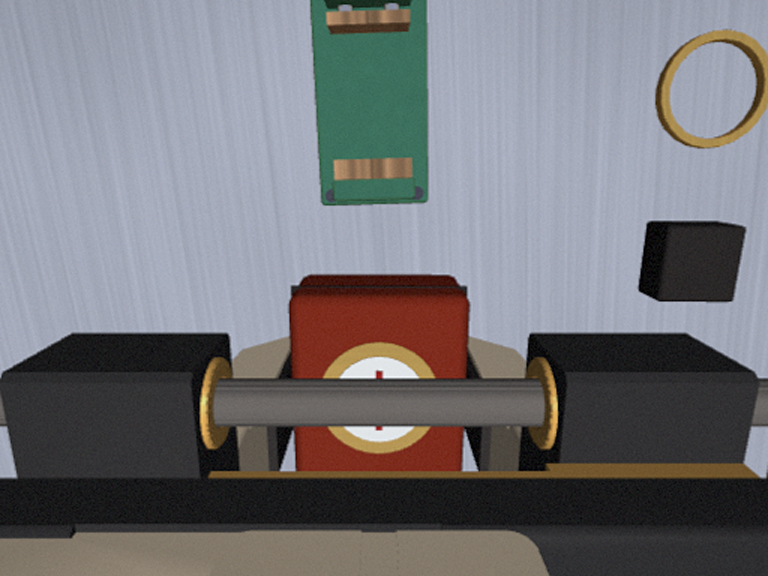

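The view shows the fixed-jaw cork strip at (333–413, 158–180), the moving-jaw cork at (327–411, 11–33) and the bed's near edge at v≈204. I'll enlarge that part to get a good vice pose.

Run:
```python
from h import *
a=cv2.imread('pics/w4.png'); a=cv2.resize(a[0:216,290:450],None,fx=2.7,fy=2.7,interpolation=cv2.INTER_CUBIC); print(a.shape); cv2.imwrite('pics/w4c.png',a)
```

```text
(583, 432, 3)
```

View pics/w4c.png

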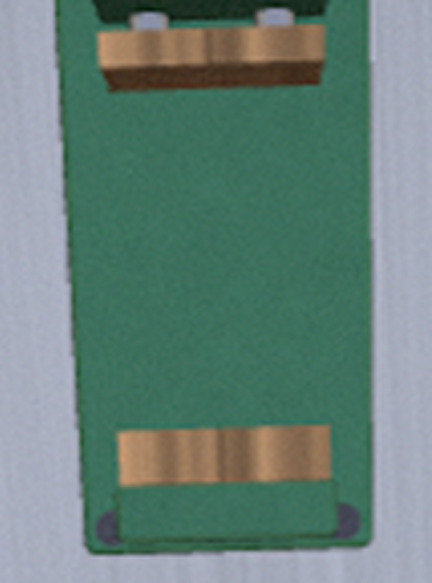

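Run:
```python
from h import *
p=np.load('w4.npy',allow_pickle=True).item()
w=lambda x,y,z: ray(p,(290+x/2.7)/1.5,y/2.7/1.5,z)[:2]
for n,a,b,z in [('fixed',(118,432),(330,425),.045),('fixedrear',(120,486),(331,480),.045),('mov',(105,68),(322,62),.045),('bednear',(86,547),(371,542),.016),('bedL',(58,20),(86,530),.016),('bedR',(372,20),(372,530),.016)]:
    A,B=w(*a,z),w(*b,z); d=B-A; print(n,A.round(4),B.round(4),((A+B)/2).round(4),np.linalg.norm(d).round(4),np.arctan2(d[1],d[0]).round(3))
```

```text
fixed [ 0.4815 -0.082 ] [ 0.5372 -0.0843] [ 0.5094 -0.0831] 0.0557 -0.041
fixedrear [ 0.4808 -0.0958] [ 0.5366 -0.0983] [ 0.5087 -0.0971] 0.0559 -0.045
mov [0.4866 0.005 ] [0.5401 0.0024] [0.5133 0.0037] 0.0536 -0.048
bednear [ 0.4668 -0.1132] [ 0.5489 -0.1178] [ 0.5078 -0.1155] 0.0823 -0.056
bedL [0.4732 0.0243] [ 0.4672 -0.1084] [ 0.4702 -0.042 ] 0.1328 -1.616
bedR [0.5559 0.0182] [ 0.5494 -0.1144] [ 0.5526 -0.0481] 0.1327 -1.62
```

The estimates agree well enough. The centreline is x≈0.511 at y≈-0.045, the vice yaw is about -0.048, and the fixed cork front is at y≈-0.083 to -0.09. I'll aim the case centre at (0.511,-0.046), hover at TCP z 0.08 and check.

Call:
jog_arm(
  deltas=[0,0.3,-0.2,0,0,0,0,0.6,-0.4,0,0,0,0,0.9,-0.6,0,0,0,0.01,1.0,-0.9,0,0,0,0.01,1.0,-1.0,0,0,0],
)

```text
time: 4.72
tool_pos: [0.5088, -0.0497, 0.1703]
tool_rot: [-3.134, -0.002, 1.501]
contact_force: [-0.6, 1.1, -2.1]
opening: 0.0497
```

Call:
jog_arm(
  deltas=[0,0.05,-0.3,0,0,0.004,0,0.05,-0.6,0,0,0.004,0,0.05,-0.95,0,0,0.004,0,0.05,-0.95,0,0,0.004,0,0.05,-0.95,0,0,0.004],
)

```text
time: 5.13
tool_pos: [0.5102, -0.0475, 0.0786]
tool_rot: [-3.137, -0.001, 1.505]
contact_force: [-0.0, -0.6, -1.8]
opening: 0.0498
```

Run:
```python
from h import *
s=robot.observe(); print(s['time'],s['tool_pos'],s['tool_rot'],s['contact_force'],s['opening'])
a=robot.read_camera('wrist')[:,:,::-1]; 
snap('side','sd.png');snap('scene','sc.png')
ps,pc=robot.camera_params('side'),robot.camera_params('scene')
cs=[int(i) for i in proj(ps,[.511,-.04,.05])];cc=[int(i) for i in proj(pc,[.511,-.04,.05])]
print(cs,cc)
b=cv2.imread('pics/sd.png');c=cv2.imread('pics/sc.png')
f=lambda m,o:cv2.resize(m[o[1]-45:o[1]+45,o[0]-62:o[0]+62],(400,290),interpolation=cv2.INTER_CUBIC)
cv2.imwrite('pics/w5.png',np.vstack([np.hstack([f(b,cs),f(c,cc)]),cv2.resize(a[0:200],(800,310))]))
```

```text
5.1333 [ 0.51018184 -0.04751562  0.07861645] [-3.13718090e+00 -5.09506633e-04  1.50516853e+00] [-0.03124562 -0.60779709 -1.80338582] 0.04980304373129317
[270, 225] [298, 196]
```

View pics/w5.png

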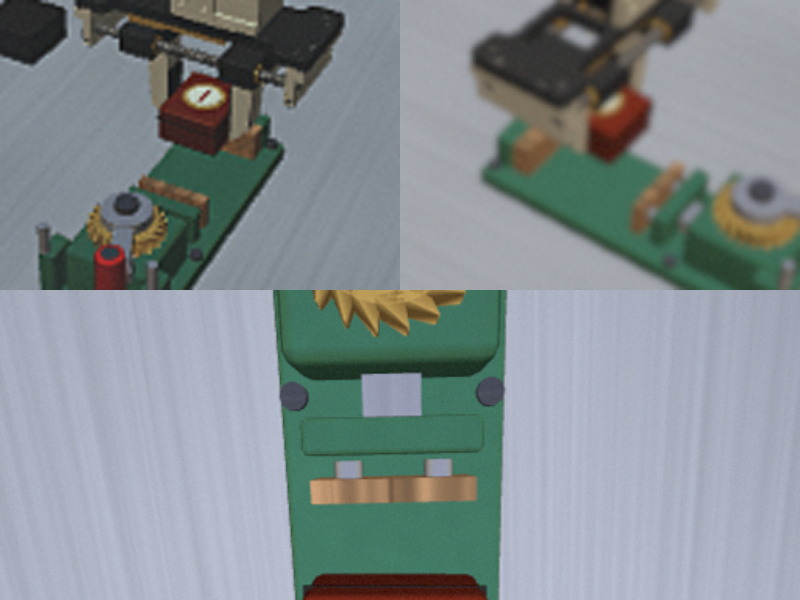

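The case sits centred over the bed between the jaws (case centre u≈396, cork centre 393). It's well clear of the moving jaw. I'll lower it, release it and retreat.

Call:
jog_arm(
  deltas=[0.01,0,-0.15,0,0,0,0.01,0,-0.3,0,0,0,0.01,0,-0.42,0,0,0,0.01,0,-0.49,0,0,0,0.01,0,-0.49,0,0,0],
)

```text
time: 5.7
tool_pos: [0.5129, -0.0468, 0.0316]
tool_rot: [3.14, 0.0, 1.507]
contact_force: [-0.3, 1.3, -1.3]
opening: 0.0502
```

Call:
jog_arm(
  deltas=[0,0,0,0,0,0,0,0,0,0,0,0,0,0,0,0,0,0,0,0,0,0,0,0],
  claw=0.75,
)

```text
time: 6.03
tool_pos: [0.5126, -0.0465, 0.0315]
tool_rot: [3.14, 0.0, 1.507]
contact_force: [-0.6, -0.3, 0.3]
opening: 0.068
```

Call:
jog_arm(
  deltas=[0,0,0.2,0,0,0,0,0,0.5,0,0,0,0,0,0.8,0,0,0,0,0,1.0,0,0,0,0,0,1.0,0,0,0],
)

```text
time: 6.45
tool_pos: [0.5146, -0.0469, 0.1354]
tool_rot: [3.133, 0.001, 1.507]
contact_force: [0.5, -0.7, -0.0]
opening: 0.069
```

Call:
jog_arm(
  deltas=[0,0.1,0.2,0,0,0,0,0.3,0.5,0,0,0,0,0.5,0.8,0,0,0,0,0.5,0.9,0,0,0,0,0.5,0.9,0,0,0],
)

```text
time: 6.87
tool_pos: [0.5133, 0.0041, 0.223]
tool_rot: [3.136, 0.001, 1.509]
contact_force: [-0.3, -0.0, -0.0]
opening: 0.0685
```

Run:
```python
from h import *
s=robot.observe(); print(s['time'],s['tool_pos'],s['tool_rot'],s['contact_force'],s['opening'])
p=snap('wrist','w6.png',k=1.5); np.save('w6.npy',p,allow_pickle=True)
```

```text
6.8667 [0.51328568 0.00407568 0.22297385] [3.13623438e+00 6.36798171e-04 1.50890543e+00] [-0.33136474 -0.02733412 -0.0397619 ] 0.06852288961234776
```

View pics/w6.png

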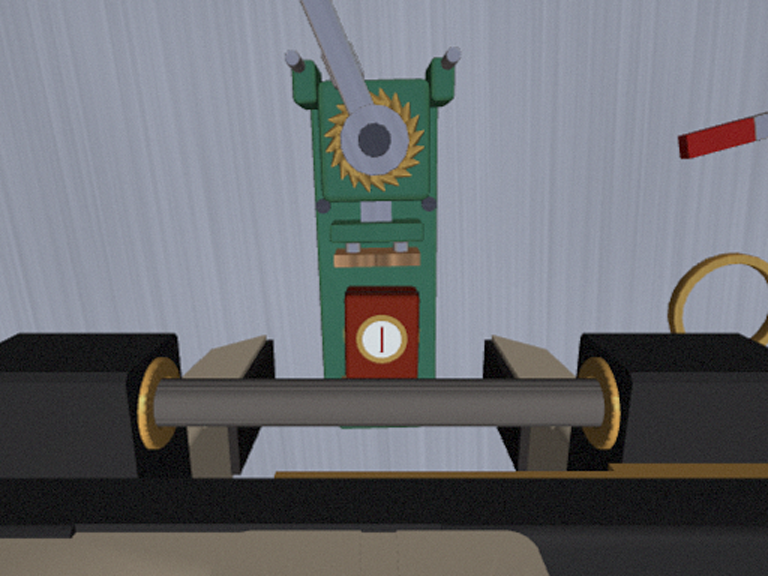

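The case is standing between the jaws, released, with its lid centre near (381,335). The lever bar runs from the hub (375,139) up and left past (318,0), on the anticlockwise side. I'll compute the geometry.

Run:
```python
from h import *
p=np.load('w6.npy',allow_pickle=True).item()
w=lambda x,y,z: ray(p,x/1.5,y/1.5,z)[:2].round(4)
print('bolt',w(375,139,.078),w(375,139,.085))
print('bar',w(365,105,.078),w(318,0,.078), w(302,0,.078),w(334,0,.078))
print('pins',w(292,57,.079),w(453,53,.079))
print('jaw',w(334,267,.045),w(420,264,.045)); print('case far',w(347,291,.046),w(418,290,.046),'dial',w(381.5,338,.046))
print('bed LR',w(320,260,.016),w(436,260,.016))
pc=robot.camera_params('scene');snap('scene','sc2.png')
a=cv2.imread('pics/sc2.png');hsv=cv2.cvtColor(a,cv2.COLOR_BGR2HSV)
m=((hsv[...,0]<6)|(hsv[...,0]>174))&(hsv[...,1]>190)&(hsv[...,2]>110); 
n,l,st,ce=cv2.connectedComponentsWithStats(m.astype(np.uint8))
for i in range(1,n):
  if st[i,4]>15: print(st[i],ce[i],ray(pc,*ce[i],.1).round(4))
cv2.imwrite('pics/sc2c.png',cv2.resize(a[150:270,240:430],None,fx=4,fy=4,interpolation=cv2.INTER_CUBIC))
```

```text
bolt [0.5164 0.0831] [0.5164 0.0828]
bar [0.5122 0.1009] [0.4917 0.1531] [0.4835 0.1536] [0.4999 0.1526]
pins [0.4757 0.1269] [0.56   0.1236]
jaw [0.4849 0.0067] [0.5405 0.0051]
case far [ 0.4921 -0.0096] [ 0.5383 -0.0119] dial [ 0.5125 -0.0434]
bed LR [0.4727 0.0064] [0.554  0.0012]
[297 201  10   7  16] [301.625  204.4375] [0.5736 0.001  0.1   ]
[394 207   8  14  51] [397.25490196 213.21568627] [0.4848 0.1716 0.1   ]
[278 300   9  14  44] [281.93181818 306.93181818] [0.7956 0.0967 0.1   ]
```

View pics/sc2c.png

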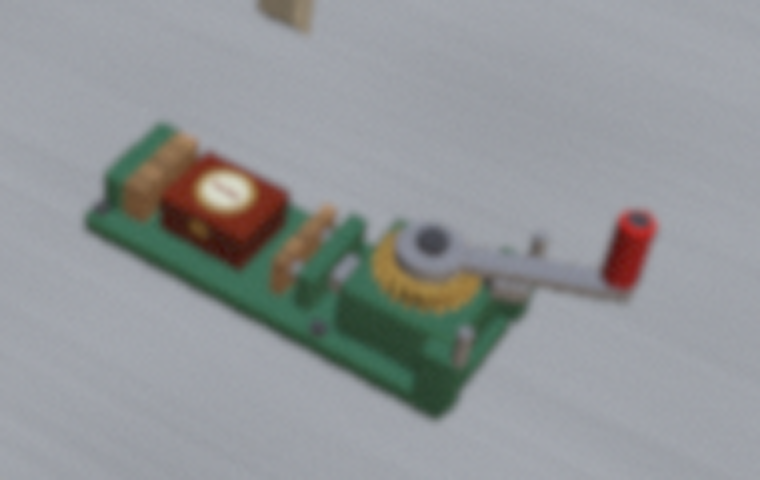

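The bolt is at about (0.516,0.081). The knob is at (0.485,0.171), and the bar line and the scene view's red blob agree on that. Lever angle is about -0.385. I'll move over the knob and grasp it.

Call:
jog_arm(
  deltas=[0,0.3,0,0,0,0,-0.1,0.6,0,0,0,0,-0.2,0.9,0,0,0,0,-0.27,1.0,0,0,0,0],
  claw=0.6,
)

```text
time: 7.3
tool_pos: [0.4832, 0.1055, 0.2183]
tool_rot: [-3.137, -0.0, 1.508]
contact_force: [0.2, -0.2, 0.1]
opening: 0.0552
```

Call:
jog_arm(
  deltas=[0,0.35,0,0,0,0,0,0.67,-0.1,0,0,0,0,0.67,-0.4,0,0,0,0,0.67,-0.7,0,0,0,0,0.67,-0.7,0,0,0],
)

```text
time: 7.72
tool_pos: [0.4811, 0.1693, 0.1443]
tool_rot: [-3.129, 0.004, 1.507]
contact_force: [-0.8, -0.6, 0.2]
opening: 0.055
```

Run:
```python
from h import *
s=robot.observe(); print(s['time'],s['tool_pos'],s['tool_rot'],s['contact_force'],s['opening'])
snap('side','sd3.png');snap('scene','sc3.png');a=robot.read_camera('wrist')[:,:,::-1]
ps,pc=robot.camera_params('side'),robot.camera_params('scene')
b=cv2.imread('pics/sd3.png');c=cv2.imread('pics/sc3.png')
f=lambda m,o:cv2.resize(m[o[1]-45:o[1]+45,o[0]-62:o[0]+62],(400,290),interpolation=cv2.INTER_CUBIC)
o=lambda p:[int(i) for i in proj(p,[.49,.14,.1])]
cv2.imwrite('pics/w7.png',np.vstack([np.hstack([f(b,o(ps)),f(c,o(pc))]),cv2.resize(a[180:380],(800,310))]))
def arc(a):return np.array([.5164+.095*np.sin(a),.081+.095*np.cos(a)])
s=arc(-.337)
for A in np.arange(-.5,.66,.1): print(A.round(2),((arc(A)-arc(0))*10).round(3))
print('start',((s-arc(0))*10).round(3))
```

```text
7.7167 [0.48106781 0.16930339 0.14428211] [-3.12943494  0.00374822  1.50745169] [-0.79566751 -0.5935218   0.23041211] 0.05495629659289753
-0.5 [-0.455 -0.116]
-0.4 [-0.37  -0.075]
-0.3 [-0.281 -0.042]
-0.2 [-0.189 -0.019]
-0.1 [-0.095 -0.005]
-0.0 [0. 0.]
0.1 [ 0.095 -0.005]
0.2 [ 0.189 -0.019]
0.3 [ 0.281 -0.042]
0.4 [ 0.37  -0.075]
0.5 [ 0.455 -0.116]
0.6 [ 0.536 -0.166]
start [-0.314 -0.053]
```

View pics/w7.png

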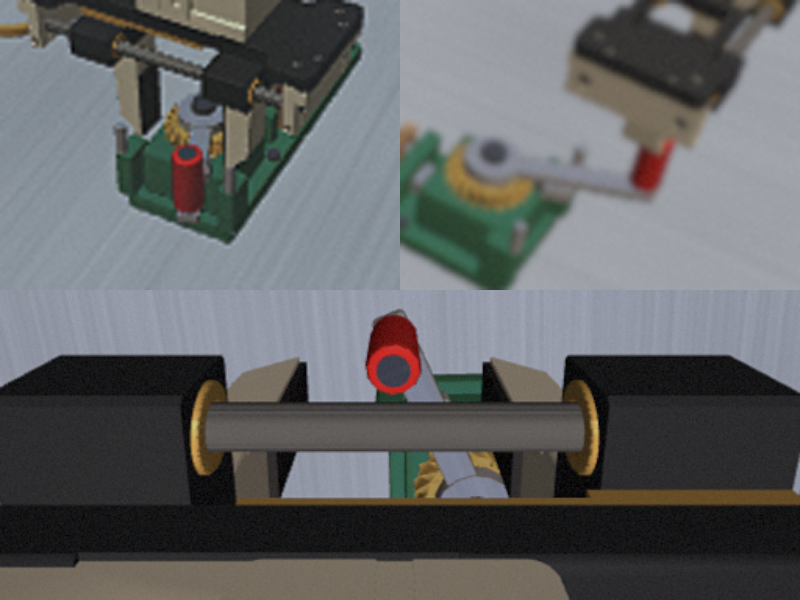

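Run:
```python
from h import *
p=robot.camera_params('wrist'); print(ray(p,251,232,.122), robot.observe()['tool_pos'], -np.array(p['R']).T@p['t'])
```

```text
[0.48403728 0.1717842  0.122     ] [0.48544206 0.16980222 0.15090756] [0.4891686  0.23834174 0.29730138]
```

The knob is at (0.484,0.172), in line with the TCP at (0.485,0.170). I'll descend and close on it.

Call:
jog_arm(
  deltas=[0,0,-0.2,0,0,0,0,0,-0.4,0,0,0,0,0,-0.54,0,0,0,0,0,-0.54,0,0,0],
)

```text
time: 8.2
tool_pos: [0.4847, 0.1698, 0.0959]
tool_rot: [-3.14, 0.001, 1.506]
contact_force: [-0.6, 0.1, 0.4]
opening: 0.0549
```

Call:
jog_arm(
  deltas=[0,0,0,0,0,0,0,0,0,0,0,0,0,0,0,0,0,0,0,0,0,0,0,0,0,0,0,0,0,0],
  claw=0.12,
  newtons=20,
)

```text
time: 8.62
tool_pos: [0.4855, 0.1707, 0.0976]
tool_rot: [3.14, -0.0, 1.507]
contact_force: [-0.3, -0.6, 0.1]
opening: 0.0263
```

Call:
jog_arm(
  deltas=[0,0,0,0,0,0,0,0,0,0,0,0],
)

```text
time: 8.78
tool_pos: [0.4853, 0.1707, 0.0972]
tool_rot: [3.141, -0.0, 1.507]
contact_force: [1.1, 0.9, 2.2]
opening: 0.0195
```

The knob is held, with an opening of 19.5 mm. Now the first tightening stroke.

Call:
jog_arm(
  deltas=[0.079,0.023,0,0,0,0,0.163,0.041,0,0,0,0,0.248,0.051,0,0,0,0,0.333,0.053,0,0,0,0,0.418,0.047,0,0,0,0],
)

```text
time: 9.2
tool_pos: [0.5271, 0.1754, 0.0971]
tool_rot: [-3.14, 0.001, 1.507]
contact_force: [-4.0, -1.6, 7.1]
opening: 0.0193
```

Call:
jog_arm(
  deltas=[0.084,-0.013,0,0,0,0,0.176,-0.037,0,0,0,0,0.266,-0.069,0,0,0,0,0.351,-0.111,0,0,0,0,0.416,-0.15,0,0,0,0],
)

```text
time: 9.62
tool_pos: [0.5688, 0.1603, 0.0971]
tool_rot: [-3.14, 0.0, 1.507]
contact_force: [-6.0, -0.0, 9.2]
opening: 0.0194
```

Call:
jog_arm(
  deltas=[0,0,0,0,0,0,0,0,0,0,0,0],
)

```text
time: 9.78
tool_pos: [0.5692, 0.16, 0.0971]
tool_rot: [3.142, 0.0, 1.507]
contact_force: [-2.7, -0.6, 5.9]
opening: 0.0194
```

Pull is as expected (tangential about 5 N). Next is the back-swing, then part of a second stroke, which is safe given at least 11 mm of remaining travel.

Call:
jog_arm(
  deltas=[-0.151,0.08,0,0,0,0,-0.332,0.137,0,0,0,0,-0.521,0.155,0,0,0,0,-0.663,0.145,0,0,0,0,-0.801,0.113,0,0,0,0],
)

```text
time: 10.2
tool_pos: [0.489, 0.172, 0.0972]
tool_rot: [3.139, -0.0, 1.508]
contact_force: [1.1, -1.3, 3.0]
opening: 0.0199
```

Call:
jog_arm(
  deltas=[-0.089,-0.033,0,0,0,0,-0.175,-0.074,0,0,0,0,-0.175,-0.074,0,0,0,0],
)

```text
time: 10.45
tool_pos: [0.4706, 0.1641, 0.0972]
tool_rot: [3.141, -0.0, 1.507]
contact_force: [-0.9, 1.0, 2.8]
opening: 0.0195
```

Call:
jog_arm(
  deltas=[0.086,0.041,0,0,0,0,0.175,0.074,0,0,0,0,0.267,0.097,0,0,0,0,0.361,0.112,0,0,0,0,0.456,0.116,0,0,0,0],
)

```text
time: 10.87
tool_pos: [0.5168, 0.176, 0.0971]
tool_rot: [-3.14, 0.001, 1.507]
contact_force: [-5.3, -2.4, 8.4]
opening: 0.0196
```

Call:
jog_arm(
  deltas=[0.047,-0.001,0,0,0,0,0.095,-0.005,0,0,0,0,0.142,-0.011,0,0,0,0,0.189,-0.019,0,0,0,0],
)

```text
time: 11.2
tool_pos: [0.5355, 0.1741, 0.0971]
tool_rot: [-3.14, 0.0, 1.507]
contact_force: [-5.2, -0.3, 7.8]
opening: 0.0199
```

Run:
```python
from h import *
s=robot.observe(); print(s['time'],s['tool_pos'],s['contact_force'])
pc=snap('scene','sc4.png');a=cv2.imread('pics/sc4.png');b=cv2.imread('pics/sc2.png')
f=lambda m:cv2.resize(m[170:240,250:350],(560,392)[0:2] if 0 else (400,280),interpolation=cv2.INTER_CUBIC)
snap('side','sd4.png'); d=cv2.imread('pics/sd4.png'); ps=robot.camera_params('side')
o=[int(i) for i in proj(ps,[.512,-.03,.04])]; print(o)
g=lambda m:cv2.resize(m[o[1]-35:o[1]+35,o[0]-50:o[0]+50],(400,280),interpolation=cv2.INTER_CUBIC)
cv2.imwrite('pics/w8.png',np.vstack([np.hstack([f(b),f(a)]),np.hstack([g(cv2.imread('pics/sd3.png')),g(d)])]))
```

```text
11.2 [0.53548075 0.17408181 0.09711477] [-5.16891196 -0.32686267  7.76999785]
[268, 230]
```

View pics/w8.png

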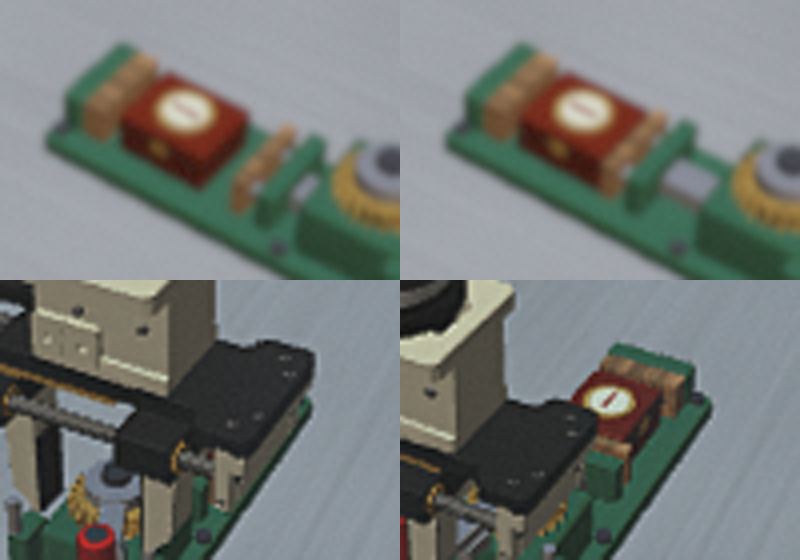

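In the scene crops the moving cork now sits at the case's near face. The case hasn't visibly moved, and a small gap to the fixed jaw remains. My picture budget is spent, so from here I'll track the dial's centroid numerically along with the averaged pull.

```bash
cat > m.py <<'E'
from h import *
import sys
pc=robot.camera_params('scene')
def dial(a):
    r=a[150:240,240:350].astype(np.float32); w=np.clip(r.min(2)-150,0,60); w[(r.max(2)-r.min(2))>45]=0
    n,l,st,ce=cv2.connectedComponentsWithStats((w>0).astype(np.uint8))
    # dial: component nearest to the expected dial pixel
    e=np.array(proj(pc,[.512,-.046,.046]))-[240,150]
    i=min((j for j in range(1,n) if 8<st[j,4]<200),key=lambda j:np.hypot(*(ce[j]-e)))
    ys,xs=np.nonzero(l==i); ww=w[ys,xs]; return np.array([(xs*ww).sum()/ww.sum()+240,(ys*ww).sum()/ww.sum()+150]),st[i,4]
def main(N):
    F=[];T=[];D=[];P=[]
    for k in range(N):
        s=robot.observe(); F.append(s['contact_force']);P.append(s['tool_pos']); T.append(s['joint_efforts'][:1]); D.append(dial(robot.read_camera('scene'))[0])
    p=np.mean(P,0);al=np.arctan2(p[0]-.5164,p[1]-.081); F=np.mean(F,0)
    d=np.mean(D,0); print('t%.2f'%robot.observe()['time'],'alpha %.3f r %.4f'%(al,np.hypot(p[0]-.5164,p[1]-.081)),'F',F.round(2),'pull %.2f'%(-F[0]*np.cos(al)+F[1]*np.sin(al)),'dial',d.round(2),'world',ray(pc,*d,.046)[:2].round(4),'std',np.std(D,0).round(2))
if __name__=='__main__': main(int(sys.argv[1]))
E
python3 - <<'E'
from m import *
for f in ['sc2','sc3','sc4']:
    d,n=dial(cv2.imread(f'pics/{f}.png')[:,:,::-1]); print(f,d.round(2),n,ray(pc,*d,.046)[:2].round(4))
E
python3 m.py 6
```

```text
sc2 [295.88 197.2 ] 66 [ 0.5123 -0.0468]
sc3 [295.87 197.19] 66 [ 0.5122 -0.0469]
sc4 [295.54 197.25] 70 [ 0.5129 -0.0474]
t11.60 alpha 0.208 r 0.0950 F [-2.86 -1.04  6.95] pull 2.58 dial [295.43 197.25] world [ 0.513  -0.0476] std [0.01 0.01]
```

Call:
jog_arm(
  deltas=[0.016,-0.003,0,0,0,0,0.031,-0.007,0,0,0,0,0.046,-0.011,0,0,0,0],
)

```text
time: 11.85
tool_pos: [0.5399, 0.173, 0.0971]
tool_rot: [-3.14, 0.0, 1.507]
contact_force: [-4.6, -0.4, 8.1]
opening: 0.0193
```

```bash
python3 m.py 3
```

```text
t12.00 alpha 0.252 r 0.0950 F [-4.41 -0.66  8.09] pull 4.10 dial [295.14 197.23] world [ 0.5133 -0.0482] std [0.01 0.  ]
```

Call:
jog_arm(
  deltas=[0.016,-0.004,0,0,0,0,0.031,-0.008,0,0,0,0,0.046,-0.013,0,0,0,0],
)

```text
time: 12.25
tool_pos: [0.5445, 0.1718, 0.0971]
tool_rot: [-3.14, 0.0, 1.507]
contact_force: [-5.0, 0.1, 6.8]
opening: 0.0193
```

```bash
python3 m.py 3
```

```text
t12.40 alpha 0.302 r 0.0950 F [-4.38 -0.19  7.51] pull 4.12 dial [294.89 197.12] world [ 0.5133 -0.0488] std [0.05 0.01]
```

The dial now moves with the jaw, about 0.6–0.7 mm per 0.05 rad, so the case is sliding toward the fixed jaw. I'll continue in small steps.

Call:
jog_arm(
  deltas=[0.015,-0.005,0,0,0,0,0.03,-0.01,0,0,0,0,0.045,-0.015,0,0,0,0],
)

```text
time: 12.65
tool_pos: [0.5489, 0.1703, 0.0971]
tool_rot: [-3.14, 0.0, 1.507]
contact_force: [-5.4, -0.1, 7.4]
opening: 0.0195
```

```bash
python3 m.py 3
```

```text
t12.80 alpha 0.352 r 0.0950 F [-4.74 -0.16  7.71] pull 4.39 dial [294.71 196.95] world [ 0.5131 -0.0495] std [0.02 0.01]
```

Call:
jog_arm(
  deltas=[0.015,-0.006,0,0,0,0,0.03,-0.012,0,0,0,0,0.044,-0.017,0,0,0,0],
)

```text
time: 13.05
tool_pos: [0.5533, 0.1686, 0.0971]
tool_rot: [-3.14, 0.0, 1.507]
contact_force: [-5.0, 0.5, 9.0]
opening: 0.0196
```

```bash
python3 m.py 3
```

```text
t13.20 alpha 0.401 r 0.0950 F [-4.69 -0.09  8.06] pull 4.28 dial [294.32 196.73] world [ 0.513  -0.0506] std [0.01 0.  ]
```

Call:
jog_arm(
  deltas=[0.015,-0.007,0,0,0,0,0.029,-0.013,0,0,0,0,0.043,-0.02,0,0,0,0],
)

```text
time: 13.45
tool_pos: [0.5576, 0.1666, 0.0971]
tool_rot: [-3.14, 0.0, 1.507]
contact_force: [-5.3, 0.6, 7.6]
opening: 0.0194
```

```bash
python3 m.py 3
```

```text
t13.60 alpha 0.451 r 0.0950 F [-5.12  0.38  7.81] pull 4.78 dial [294.24 196.67] world [ 0.5129 -0.0508] std [0.03 0.01]
```

The dial has nearly stopped and the pull is rising, so contact with the fixed jaw was at about α≈0.41. I'll keep the steps small.

Call:
jog_arm(
  deltas=[0.014,-0.007,0,0,0,0,0.028,-0.014,0,0,0,0,0.042,-0.022,0,0,0,0],
)

```text
time: 13.85
tool_pos: [0.5618, 0.1645, 0.0971]
tool_rot: [-3.14, -0.0, 1.507]
contact_force: [-5.3, 0.7, 7.6]
opening: 0.0198
```

```bash
python3 m.py 4
```

```text
t14.05 alpha 0.501 r 0.0950 F [-4.78  0.33  8.09] pull 4.35 dial [293.99 196.54] world [ 0.5129 -0.0516] std [0.05 0.02]
```

Call:
jog_arm(
  deltas=[0.014,-0.008,0,0,0,0,0.028,-0.016,0,0,0,0,0.041,-0.024,0,0,0,0],
)

```text
time: 14.3
tool_pos: [0.5659, 0.1621, 0.0971]
tool_rot: [-3.14, -0.0, 1.507]
contact_force: [-5.1, 0.5, 8.5]
opening: 0.0192
```

```bash
python3 m.py 4
```

```text
t14.50 alpha 0.550 r 0.0950 F [-4.93  0.55  7.46] pull 4.49 dial [293.56 196.44] world [ 0.5132 -0.0525] std [0.   0.01]
```

The dial is still moving (-0.0525), so that was stick-slip and the case isn't clamped yet. I'll swing back to about -0.1, past two teeth, and then make another careful forward stroke.

Call:
jog_arm(
  deltas=[-0.171,0.083,0,0,0,0,-0.308,0.121,0,0,0,0,-0.449,0.139,0,0,0,0,-0.591,0.135,0,0,0,0,-0.591,0.135,0,0,0,0],
)

```text
time: 14.92
tool_pos: [0.506, 0.1754, 0.0973]
tool_rot: [-3.141, 0.0, 1.508]
contact_force: [-0.3, -0.7, 0.9]
opening: 0.0197
```

```bash
python3 m.py 3
```

```text
t15.07 alpha -0.102 r 0.0950 F [-1.32 -0.06  3.79] pull 1.31 dial [293.55 196.44] world [ 0.5132 -0.0526] std [0.01 0.  ]
```

Call:
jog_arm(
  deltas=[0.022,0.001,0,0,0,0,0.044,0.003,0,0,0,0,0.066,0.004,0,0,0,0],
)

```text
time: 15.32
tool_pos: [0.5137, 0.1759, 0.0971]
tool_rot: [-3.141, -0.0, 1.507]
contact_force: [-4.2, 0.7, 9.5]
opening: 0.0196
```

```bash
python3 m.py 3
```

```text
t15.47 alpha -0.025 r 0.0950 F [-3.76  1.    8.75] pull 3.74 dial [293.28 196.32] world [ 0.5132 -0.0533] std [0.03 0.02]
```

Call:
jog_arm(
  deltas=[0.016,0,0,0,0,0,0.032,0,0,0,0,0,0.047,0,0,0,0,0],
)

```text
time: 15.72
tool_pos: [0.5184, 0.1759, 0.0971]
tool_rot: [-3.141, -0.0, 1.507]
contact_force: [-5.0, 0.0, 9.7]
opening: 0.0196
```

```bash
python3 m.py 3
```

```text
t15.87 alpha 0.024 r 0.0949 F [-4.53  0.5   8.85] pull 4.54 dial [293.04 196.17] world [ 0.5131 -0.054 ] std [0.06 0.02]
```

Call:
jog_arm(
  deltas=[0.016,-0.001,0,0,0,0,0.032,-0.002,0,0,0,0,0.047,-0.002,0,0,0,0],
)

```text
time: 16.12
tool_pos: [0.5231, 0.1758, 0.0971]
tool_rot: [-3.141, -0.0, 1.507]
contact_force: [-4.4, 0.4, 9.2]
opening: 0.0195
```

```bash
python3 m.py 3
```

```text
t16.27 alpha 0.073 r 0.0950 F [-4.2  0.6  9. ] pull 4.23 dial [292.79 196.  ] world [ 0.5129 -0.0548] std [0.03 0.03]
```

Call:
jog_arm(
  deltas=[0.016,-0.001,0,0,0,0,0.032,-0.003,0,0,0,0,0.047,-0.004,0,0,0,0],
)

```text
time: 16.52
tool_pos: [0.5278, 0.1753, 0.0971]
tool_rot: [-3.141, -0.0, 1.507]
contact_force: [-5.5, 0.3, 9.6]
opening: 0.0194
```

```bash
python3 m.py 3
```

```text
t16.67 alpha 0.123 r 0.0950 F [-4.98  0.32  8.96] pull 4.98 dial [292.43 195.81] world [ 0.5129 -0.0558] std [0.04 0.  ]
```

Call:
jog_arm(
  deltas=[0.016,-0.002,0,0,0,0,0.032,-0.004,0,0,0,0,0.047,-0.007,0,0,0,0],
)

```text
time: 16.92
tool_pos: [0.5324, 0.1746, 0.0971]
tool_rot: [-3.14, -0.0, 1.507]
contact_force: [-5.1, 0.8, 10.4]
opening: 0.0196
```

```bash
python3 m.py 3
```

```text
t17.07 alpha 0.172 r 0.0950 F [-4.65  0.41  9.4 ] pull 4.65 dial [292.4 195.8] world [ 0.5129 -0.0559] std [0.01 0.01]
```

Call:
jog_arm(
  deltas=[0.016,-0.003,0,0,0,0,0.031,-0.006,0,0,0,0,0.047,-0.009,0,0,0,0],
)

```text
time: 17.32
tool_pos: [0.5369, 0.1737, 0.0971]
tool_rot: [-3.14, -0.0, 1.507]
contact_force: [-5.6, 0.3, 9.1]
opening: 0.0196
```

```bash
python3 m.py 5
```

```text
t17.57 alpha 0.221 r 0.0950 F [-5.36  0.1   9.41] pull 5.25 dial [292.4 195.8] world [ 0.5129 -0.0559] std [0.01 0.  ]
```

The dial has stopped, with contact at α≈0.128, and the pull is rising. By the spring rate, 15 N is at about α≈0.32, which takes two more steps.

Call:
jog_arm(
  deltas=[0.015,-0.004,0,0,0,0,0.031,-0.008,0,0,0,0,0.046,-0.012,0,0,0,0],
)

```text
time: 17.82
tool_pos: [0.5414, 0.1726, 0.0971]
tool_rot: [-3.14, -0.0, 1.507]
contact_force: [-6.6, 1.2, 10.1]
opening: 0.0197
```

```bash
python3 m.py 6
```

```text
t18.12 alpha 0.269 r 0.0950 F [-5.74  0.96  9.57] pull 5.79 dial [292.4 195.8] world [ 0.5129 -0.0559] std [0.01 0.01]
```

Call:
jog_arm(
  deltas=[0.017,-0.005,0,0,0,0,0.033,-0.01,0,0,0,0,0.05,-0.015,0,0,0,0],
)

```text
time: 18.37
tool_pos: [0.5462, 0.1712, 0.0971]
tool_rot: [-3.139, -0.0, 1.507]
contact_force: [-6.8, 1.4, 9.9]
opening: 0.0194
```

```bash
python3 m.py 6
```

```text
t18.67 alpha 0.322 r 0.0950 F [-5.74  1.16  9.88] pull 5.81 dial [292.41 195.79] world [ 0.5128 -0.0559] std [0.01 0.  ]
```

The moving pull is about 6.9 N, which matches 15 N, and geometry gives about 14.5 N. I'll release the lever and retreat upward.

Call:
jog_arm(
  deltas=[0,0,0,0,0,0,0,0,0,0,0,0,0,0,0,0,0,0,0,0,0,0,0,0],
  claw=0.6,
)

```text
time: 19.0
tool_pos: [0.5471, 0.1706, 0.0963]
tool_rot: [3.142, 0.0, 1.507]
contact_force: [0.2, -0.3, -0.4]
opening: 0.0417
```

Call:
jog_arm(
  deltas=[0,0,0.2,0,0,0,0,0,0.4,0,0,0,0,0,0.7,0,0,0,0,0,1.0,0,0,0,0,0,1.0,0,0,0],
)

```text
time: 19.42
tool_pos: [0.5498, 0.1712, 0.2027]
tool_rot: [3.131, -0.002, 1.507]
contact_force: [-0.5, -0.3, 1.1]
opening: 0.055
```

Call:
jog_arm(
  deltas=[0,0,0.2,0,0,0,0,0,0.4,0,0,0,0,0,0.4,0,0,0,0,0,0.4,0,0,0],
)

```text
time: 19.75
tool_pos: [0.5473, 0.1707, 0.2371]
tool_rot: [3.139, -0.0, 1.507]
contact_force: [-0.0, -0.0, 0.1]
opening: 0.0549
```

Run:
```python
from m import *
main(4); print(robot.observe()['opening'])
a=robot.read_camera('scene');b=cv2.imread('pics/scene0.png')[:,:,::-1]
# bystander check: pixel change near each vs start
for n,u,v in [('block',182,245),('ring',225,285),('mag',278,318),('loupe',338,355)]:
    d=np.abs(a[v-22:v+22,u-22:u+22].astype(int)-b[v-22:v+22,u-22:u+22]).mean(); print(n,d.round(2))
# case edge angle: min-area rect of red lid in scene mapped to the z=.046 plane
hsv=cv2.cvtColor(a,cv2.COLOR_RGB2HSV); g=hsv[150:240,240:350]
m=(((g[...,0]<9)|(g[...,0]>170))&(g[...,1]>130)).astype(np.uint8); c=max(cv2.findContours(m,0,2)[0],key=cv2.contourArea)[:,0]
print('red box px',c.min(0)+[240,150],c.max(0)+[240,150])
```

```text
t19.95 alpha 0.325 r 0.0946 F [ 0.18 -0.06 -0.17] pull -0.19 dial [292.4 195.8] world [ 0.5129 -0.0559] std [0.02 0.01]
0.0552982445607545
block 2.9
ring 3.51
mag 3.47
loupe 3.54
red box px [277 187] [307 213]
```

The bystanders show only uniform image noise, the dial is steady and the hand is free. I'll hand in.

```bash
python3 -c "
from cell import robot
print(robot.hand_in(), robot.observe()['time'])"
```

```text
the job is handed in; nothing more can be done
the job is handed in; nothing more can be done
```

The compass case is clamped in the vice against the fixed jaw at an estimated 14–15 N, and I handed the job in at about 20 s of the 72 s allowed. The hand-in gave no verdict, and I had no direct reading of the clamping force.

- **Placing:** I took the leftmost of the four look-alike cases, stood it flat between the cork jaws and let go.
- **Closing:** I worked the lever by its knob in three short strokes. The case slid about 9 mm to the fixed jaw, then its dial stopped moving. I tightened about 0.19 rad beyond that, then let go of the lever and raised the hand.

**Last checks:**
- **Clamping force:** the spring rate and lever angle give about 14.5 N. The pull at the knob was about 6.9 N while moving, which matches 15 N. The averaged holding pull did not rise over the last step (5.79 to 5.81 N), where I expected about 0.6 N more, so that reading is the one that disagrees.
- **Case at rest:** the dial stayed still after I let go, and the force on the hand was back to about 0 N.
- **Bystanders:** the block, magnet, loupe and ring show no change beyond image noise against the first picture.
- **Squareness:** I did not measure it at the end, because the picture limit was used up. It rests on how the case was placed and on the jaws pressing it flat.
- **Unexplained force:** there was a steady upward force of about 7–10 N on the hand while tightening, well below the 40 N limit. It went away when I let go.

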